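# Close up the tip racks and bar them in for the drive

## Task

The mobile lab is about to drive off. Push the loose blue tip rack fully home into the aluminium cradle - back against the rear rail and flush against the side of the rack already standing there, with no gap left - then swing the steel retaining bar fully shut across the fronts of both racks, so that its bent end goes round the outer corner of the rack you pushed. Do not tip the racks over, and leave the green-banded bottle and the yellow-capped jar where they stand.

Things in the scene. Friction and masses are not known exactly. Their poses are not given: they have to be found in the camera images.
- cradle: Fixed L-shaped cradle of 3 mm aluminium angle. Origin: inner corner of rear rail and end stop, at bench height; x points away from the racks through the rear rail (inner face x = 0), y along the rail through the end stop (inner face y = 0). Rail 30 mm high, y 0 to -249 mm; stop 30 mm high, x 0 to -77 mm. Racks stand on the bench at negative x and y; open at the front (-x) and far end (-y).
- place (a point): Point on the bench, fixed to the cradle at x = -42, y = -179 mm: where the origin of rack_loose comes to lie, with the cradle's yaw, when both racks are fully home (rack_home then at x = -42, y = -59 mm). Axes as the cradle's.
- rack_home: Blue pipette-tip rack with a clear lid (fixed shut), standing in the cradle's corner, loose, 0.2 to 0.45 kg. Origin: centre of underside; axes as the cradle's. Base 41 mm high, faces at x = -40 (front), x = +42 (back), y = +-59 mm. Lid to 64 mm high and y = +-60 mm, so flush racks stand 120 mm apart, lid to lid. A lip overhangs the front by up to 5 mm above 41 mm.
- rack_loose: The second tip rack, same shape, frame and mass range as rack_home. It stands on the bench a gap of 20 to 60 mm away from rack_home along the cradle, 13 to 35 mm short of the rear rail, turned up to 12 degrees (its corners nearer). It slides when pushed low on a side (about 1 to 4 N).
- bar (a joint): Angle of the retaining bar about its upright pin, rad: 0 = fully open (65 degrees out from the racks' fronts), 1.134 = fully shut (along the fronts, parallel to the rear rail). Seen from above it turns anticlockwise as it shuts. The hinge is stiff (0.15 N m) and stays where it is left. Starts at 0 to 0.25.
- bar_hinge (a point): The bar's pin, at the front of the end stop: x = -91, y = +10, z = 21 mm in the cradle's frame. The bar: flat steel 4 mm thick, 12 to 32 mm above the bench, 256 mm long from the pin; its outer face lies 2 mm, its inner face 6 mm to the racks' side of the line through the pin. Shut, it clears the fronts of home racks by 3 mm.
- bar_end (a point): Tip of the bar's far end, which is bent 28 mm towards the racks (22 mm above the bench). Shut, this bent end has its inner face 3 to 4 mm outside rack_loose's base if both racks are home; if that rack stands out by more, the end strikes its front and the bar cannot shut.
- bar_knob (a point): Centre of the black knob (18 mm across, 38 to 66 mm above the bench) standing on the bar 205 mm from the pin. To shut the bar, push its outer face or the knob, or pinch the knob from above.
- green_bottle: Bystander: white-capped reagent bottle with a green band, 43 mm across, 86 mm high, behind the cradle. Origin: centre of underside.
- yellow_jar: Bystander: jar with a yellow cap, 52 mm across, 66 mm high, on the bench in front of the cradle, to the right. Origin: centre of underside.

How it is judged:
On the way, in this order (a step that is already met when the one before it is completed fails the run):
1. the loose rack stands square and flush against its neighbour (gap under 2.5 mm), back against the rear rail (y of rack_loose in the frame of rack_home above -0.1225 m and angle between the x axis of rack_loose and the x axis of rack_home, either way round below 0.03 rad and x of rack_loose in the frame of cradle above -0.046 m and angle between rack_loose's own z axis and vertical below 0.03 rad), for 0.2 s.
2. the retaining bar is swung shut (value of joint bar above 1.1 rad), for 0.2 s.
At the end, for the whole second after the job is handed in: Both racks stand level and at rest in the cradle: within 4 mm of the rear rail, the home rack within 4 mm of the end stop, the loose one square to it within 0.03 rad and with a gap of less than 2.5 mm between them; and the retaining bar is shut (joint above 1.10 of 1.134 rad) (all of step 1 and x of rack_home in the frame of cradle above -0.046 m and y of rack_home in the frame of cradle above -0.063 m and angle between rack_home's own z axis and vertical below 0.03 rad and value of joint bar above 1.1 rad and linear speed of rack_loose below 0.02 m/s); the robot touches nothing.
It fails at once if a rack is tipped (angle between any of rack_loose, rack_home's own z axis and vertical above 0.3 rad).
It fails at once if the green-banded bottle or the yellow-capped jar is moved by more than 15 mm or tipped (distance of any of green_bottle, yellow_jar from where it was at the start of the episode above 0.015 m or angle between any of green_bottle, yellow_jar's own z axis and vertical above 0.3 rad).
It also fails if it takes over 61 s, if anything falls off the work surface, if the arm or the gripper's body presses on something with over 40 N, if the wrist force passes 120 N, or if a joint passes its speed limit or range.

## Robot

A 6-joint arm with a two-finger parallel gripper is mounted at the origin on a cart in front of the work surface, level with it; the furniture and walls round the work are solid. World frame = base frame: x ahead of the robot, y to its left, z up, the work surface at z = 0. Lengths are in m, angles in rad, forces in N, time in s.
With the tool pointing down it reaches from about 0.3 to 0.875 m from the base axis. Payload 6.4 kg.
Tool frame: the origin (TCP) lies between the finger pads; the fingertips stand 11 mm ahead of it and the grasp point (between the pads) lies 8 mm behind it (ctrl.tcp_to_tips is the y of the fingertips in the tool frame, in m); y points along the fingers, x is the direction in which the jaws open and shut, and the axes are right-handed (so a half turn about y gives the same grasp; the last joint's range is limited). The gripper opens to 85 mm and grips with 20 to 120 N. Pads are 22 mm wide; open, the fingers measure 114 mm over their backs; the gripper's body (76 mm by 85 mm) begins 54 mm behind the grasp point. The pads swing forward as they close: fully open they stand 13 mm farther back than shut.
Start: joints at [-0.206, 0.181, 1.607, -0, 1.354, -0.206], TCP at [0.575, 0, 0.242] pointing down, gripper open.
Joint ranges: [-2.99, 2.99], [-0.89, 2.07], [0.3, 2.58], [-1.14, 4.28], [0, 2.63], [-3.12, 3.12]. Speed limits (rad/s): [2.57, 2.57, 3.01, 3.14, 3.14, 3.14].

## Interface

Orientations are given as a unit quaternion [w, x, y, z].
In Python, from bench import ctrl gives the robot as it stands.
- The arm moves only by the tool apply_moves, never from a script. Its argument "plan" is text: rows parted by semicolons, each of 7 numbers parted by spaces: the shift along the tool's x, y, z each as a share of 0.05 m, from -1 to 1, then the turn, a rotation vector about the tool's x, y, z each as a share of 0.12 rad, from -1 to 1, then the opening, from 0 (shut) to 1 (fully open). In form: dx dy dz wx wy wz claw; .... A call has exactly 5 rows; each row shifts and turns the commanded pose from where the row before left it, along the tool's axes as they then stand; what a row does not reach is not made up. A row lasts 1/10 s, in which the tool goes at most 50 mm and 8.59 degrees, less where a joint would pass 70% of its speed; a pose out of reach is approached as far as the arm can. A call with a number of a shift or a turn outside -1 to 1 is refused whole. A call with a gripper value outside its range is refused whole. The fingers move at their own pace and stop on an object; the grip force is fixed at half the most. Time passes only in rows, so rows that do not move let the fingers close, or fill a call up. It gives the time, the measured TCP pose, the force and the opening at its end, in the units of the state.
- ctrl.get_obs(): the state, without advancing time (a new reading comes with each control period).
- ctrl.camera(name): name is "scene" or "side" or "wrist"; returns the picture (420x560x3 uint8, red, green, blue); there is no depth.
- ctrl.get_calibration(name): a dict with "intrinsics" (3x3 intrinsics, pixels), "R" (3x3) and "t" (3): a world point X has camera coordinates R X + t. Camera axes: x right, y down, z forward; pixel columns grow to the right and rows downward; lengths in m; the calibration is good to about 2 mm. A picture is of the moment at which its call begins: read the wrist's pose just before it. get_calibration takes no time and is no camera call; for the wrist camera it gives the pose at the moment of the call.
- ctrl.hand_in(): hands the job in, once; it reports no verdict.
Trained networks look in the newest picture that a camera, given by its name, has taken for a name from the list of things; names that differ only in an ending like _2 or _b are one class to them, and where a whole thing is asked for, a point or a joint stands for the part that bears it (a point fixed in the world has none). Each returns a list of dicts, best first, with "score" (0 to 1); they miss things now and then, are a little off and sometimes report something else, mostly with a low value. They report only what shows in the picture. A call takes as long as a camera call.
- ctrl.recognise(camera, target): "point" ([x, y, z] in m, in world coordinates, good to about 4 mm: the middle of the surface that is visible of it).
The state is a dict: "time_s": time; "q": joint angles; "dq": joint speeds; "joint_efforts": joint torques, N m; "eef_pos": TCP position; "eef_rot": TCP orientation; "wrist_force": force on the tool from outside, world axes, zero at the start; "torque": the same for the moment, N m; "opening": opening from 0.0 (shut) to 1.0 (fully open).
Only numpy, scipy, OpenCV 4.12 (cv2) and the standard library are available. Lean on these libraries where they do the work, as an engineer would, in place of code of your own. Each camera call takes 0.05 s, during which the arm holds its last target.

## Working session

There is one attempt and no reset: what is moved stays moved. The work goes in short steps, Python scripts to look and compute and a tool call to move; the robot and the scene stay as the last step left them, time stands still between calls to the robot, and variables do not carry over. Pictures are saved under pics/ and viewed, and the job is handed in when it is done.

Besides the shell and the picture viewer there is one more tool, called after "Emit:" by a JSON object that holds its "name" and its "arguments". apply_moves: Moves the arm, as the interface text tells. Shift numbers are shares of 0.05 m and turn numbers shares of 0.12 rad, none past 1 either way. Its arguments: {"type":"object","properties":{"plan":{"type":"string"}},"required":["plan"]}

```bash
ls; mkdir -p pics; python3 - <<'E'
from bench import ctrl
import cv2,numpy as np
for n in ["scene","side","wrist"]:
    im=ctrl.camera(n); cv2.imwrite(f"pics/{n}0.png",im[:,:,::-1])
    c=ctrl.get_calibration(n); print(n,np.round(c["intrinsics"],1).tolist(),np.round(c["R"],3).tolist(),np.round(c["t"],3).tolist())
    for t in ["rack_loose","rack_home","bar_knob","bar_end","bar_hinge","cradle","green_bottle","yellow_jar"]:
        print(t,[(np.round(d["point"],3).tolist(),round(d["score"],2)) for d in ctrl.recognise(n,t)][:3])
print(ctrl.get_obs())
E
```

```text
pics
scene [[414.1, 0.0, 275.8], [0.0, 414.1, 211.5], [0.0, 0.0, 1.0]] [[-0.628, -0.778, -0.014], [-0.442, 0.371, -0.817], [0.641, -0.507, -0.577]] [0.488, 0.229, 0.594]
rack_loose [([0.55, 0.141, 0.056], 0.8)]
rack_home [([0.567, 0.284, 0.063], 0.69)]
bar_knob [([0.428, 0.259, 0.026], 0.81)]
bar_end [([0.429, 0.256, 0.024], 0.96)]
bar_hinge []
cradle [([0.487, 0.29, 0.019], 0.72)]
green_bottle [([0.766, 0.137, 0.05], 0.56)]
yellow_jar [([0.424, 0.007, 0.046], 0.6)]
side [[390.7, 0.0, 279.6], [0.0, 390.7, 211.7], [0.0, 0.0, 1.0]] [[-0.893, -0.45, -0.003], [-0.258, 0.518, -0.815], [0.368, -0.727, -0.579]] [0.583, 0.103, 0.831]
rack_loose [([0.562, 0.153, 0.063], 0.83)]
rack_home [([0.586, 0.294, 0.066], 0.63)]
bar_knob [([0.526, 0.321, 0.02], 0.57)]
bar_end [([0.436, 0.265, 0.028], 0.58)]
bar_hinge [([0.524, 0.322, 0.02], 0.59)]
cradle [([0.526, 0.318, 0.023], 0.64)]
green_bottle [([0.771, 0.143, 0.051], 0.92), ([0.442, 0.265, 0.025], 0.59), ([0.527, 0.322, 0.022], 0.24)]
yellow_jar [([0.426, 0.012, 0.046], 0.56)]
wrist [[310.8, 0.0, 273.4], [0.0, 310.8, 207.2], [0.0, 0.0, 1.0]] [[1.0
[... 528 characters left out ...]
5, 'q': array([-2.06299380e-01,  1.80828982e-01,  1.60698113e+00,  4.53206280e-06,
        1.35376210e+00, -2.06311867e-01]), 'dq': array([-4.43316889e-04,  2.26762899e-04, -5.72627447e-04, -7.82613374e-06,
        1.75519746e-04,  2.08708066e-05]), 'joint_efforts': array([-6.19835355e-04, -4.44851983e+01, -3.51676977e+01, -3.83882598e-04,
        7.79143684e-04, -3.28130329e-05]), 'eef_pos': array([5.75033055e-01, 1.23361973e-05, 2.42281279e-01]), 'eef_rot': array([ 7.07106832e-01, -7.07106730e-01, -1.14659659e-05, -3.32623935e-06]), 'wrist_force': array([-2.66641254e-04,  6.68318432e-01, -7.59764587e-01]), 'torque': array([0.01589949, 0.01970369, 0.00870502]), 'opening': 1.000991507876901}
```

View pics/scene0.png

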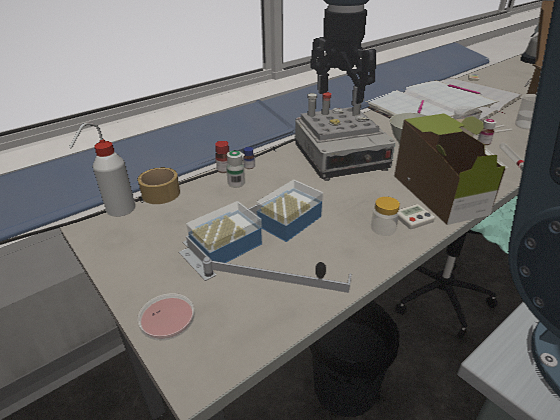

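View pics/side0.png

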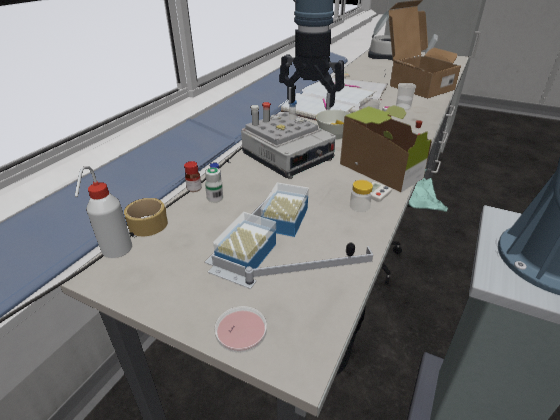

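View pics/wrist0.png

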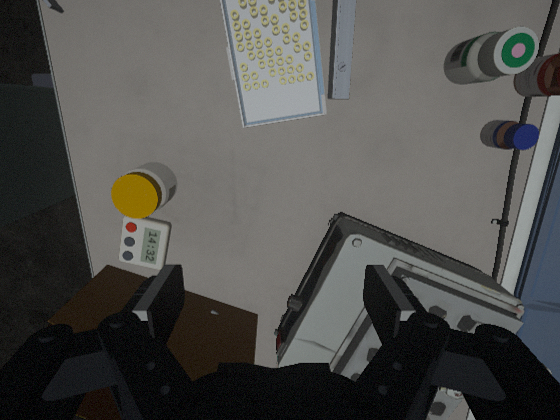

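Emit:
{"name": "apply_moves", "arguments": {"plan": "-0.2 -0.3 0.8 0 0 0 0;-0.2 -0.3 0.8 0 0 0 0;-0.2 -0.3 0.8 0 0 0 0;-0.2 -0.3 0.8 0 0 0 0;-0.2 0 0.8 0 0 0 0"}}

```text
time_s: 1.85
eef_pos: [0.5256, 0.2017, 0.3051]
eef_rot: [0.707, -0.707, -0.002, -0.002]
wrist_force: [0.7, -0.3, 0.4]
opening: 0.142
```

```bash
python3 - <<'E'
from bench import ctrl
import cv2,numpy as np
o=ctrl.get_obs();print(o["eef_pos"],o["time_s"])
n="wrist"
im=ctrl.camera(n); c=ctrl.get_calibration(n);np.savez("w1.npz",im=im,K=c["intrinsics"],R=c["R"],t=c["t"])
cv2.imwrite("pics/wrist1.png",im[:,:,::-1])
print(np.round(c["R"],3).tolist(),(-c["R"].T@c["t"]).round(3))
for t in ["rack_loose","rack_home","bar_knob","bar_end","bar_hinge","cradle"]:
        print(t,[(np.round(d["point"],3).tolist(),round(d["score"],2)) for d in ctrl.recognise(n,t)][:3])
E
```

```text
[0.52559178 0.20168101 0.30513732] 1.85
[[1.0, 0.005, 0.002], [0.004, -0.954, 0.3], [0.004, -0.3, -0.954]] [0.524 0.285 0.436]
rack_loose [([0.577, 0.142, 0.063], 0.6)]
rack_home [([0.592, 0.28, 0.065], 0.65)]
bar_knob [([0.428, 0.248, 0.035], 0.94)]
bar_end [([0.427, 0.251, 0.032], 0.67)]
bar_hinge [([0.613, 0.247, 0.008], 0.63)]
cradle [([0.612, 0.247, 0.007], 0.95)]
```

View pics/wrist1.png

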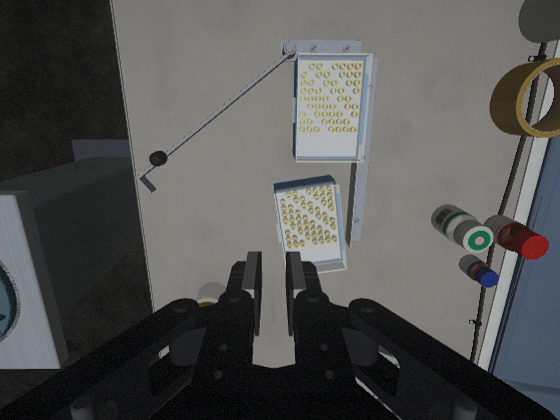

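```bash
python3 - <<'E'
import cv2,numpy as np
im=np.load("w1.npz")["im"][:,:,::-1]
a=cv2.resize(im[30:285,255:395],None,fx=4.2,fy=4.2,interpolation=cv2.INTER_CUBIC)
h=a.shape[0]//2
cv2.imwrite("pics/z1.png",a[:h+20]);cv2.imwrite("pics/z2.png",a[h-20:])
print(a.shape,h)
E
```

```text
(1071, 588, 3) 535
```

View pics/z1.png

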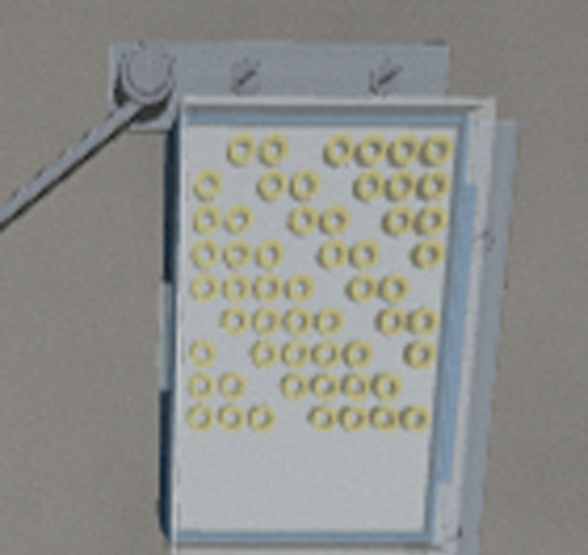

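View pics/z2.png

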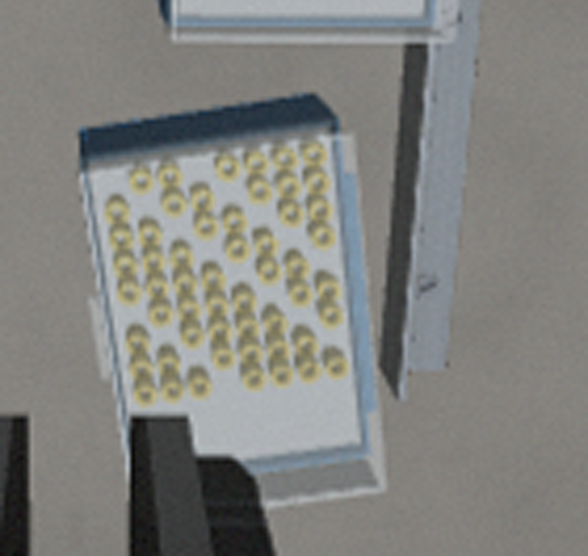

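```bash
cat > h.py <<'E'
import numpy as np
def bp(u,v,z,f="w1.npz"):
    d=np.load(f);K,R,t=d["K"],d["R"],d["t"]
    r=R.T@np.linalg.solve(K,[u,v,1]);C=-R.T@t
    return (C+r*(z-C[2])/r[2])
def proj(X,f="w1.npz"):
    d=np.load(f);K,R,t=d["K"],d["R"],d["t"]
    p=K@(R@np.asarray(X)+t);return p[:2]/p[2]
E
python3 - <<'E'
from h import *
z2=lambda u,v,z:bp(255+u/4.2,30+(v+515)/4.2,z)
z1=lambda u,v,z:bp(255+u/4.2,30+v/4.2,z)
P=dict(homeTL=z1(185,99,.064),homeTR=z1(495,97,.064),homeBR=z2(460,38,.064),homeBL=z2(172,40,.064),
looTL=z2(85,165,.064),looTR=z2(350,135,.064),looBR=z2(385,490,.064),
rt1=z2(428,45,.03),rt2=z2(405,398,.03),rb1=z2(405,45,0),rb2=z2(385,375,0),baseTL=z2(80,130,0.0),baseTR=z2(318,95,0.0),
stopflL=z1(110,45,0.0),stopflR=z1(447,45,0.0),pin=z1(148,70,.034),
knob=bp(158,158,.066),tip=bp(152,190,.032),bend=bp(141,178,.032))
for k,v in P.items(): print(k,v.round(4))
for a,b in [("homeTL","homeBL"),("homeTR","homeBR"),("rt1","rt2"),("rb1","rb2"),("looTR","looBR"),("homeTL","homeTR"),("looTL","looTR"),("baseTL","baseTR"),("pin","knob"),("pin","bend"),("bend","tip")]:
    d=P[b]-P[a]; print(a,b,np.linalg.norm(d).round(4),np.degrees(np.arctan2(d[1],d[0])).round(2))
E
```

```text
homeTL [0.5523 0.3425 0.064 ]
homeTR [0.6325 0.3434 0.064 ]
homeBR [0.6345 0.2251 0.064 ]
homeBL [0.5521 0.2242 0.064 ]
looTL [0.5274 0.1871 0.064 ]
looTR [0.6049 0.1965 0.064 ]
looBR [0.6239 0.0804 0.064 ]
rt1 [0.6348 0.2174 0.03  ]
rt2 [0.6372 0.0968 0.03  ]
rb1 [0.6352 0.2124 0.    ]
rb2 [0.6376 0.0921 0.    ]
baseTL [0.5263 0.1828 0.    ]
baseTR [0.607  0.1953 0.    ]
stopflL [0.5343 0.367  0.    ]
stopflR [0.6354 0.3676 0.    ]
pin [0.5441 0.3544 0.034 ]
knob [0.3878 0.2287 0.066 ]
tip [0.3627 0.1807 0.032 ]
bend [0.35  0.197 0.032]
homeTL homeBL 0.1183 -90.11
homeTR homeBR 0.1183 -89.07
rt1 rt2 0.1206 -88.82
rb1 rb2 0.1204 -88.87
looTR looBR 0.1177 -80.69
homeTL homeTR 0.0802 0.63
looTL looTR 0.078 6.9
baseTL baseTR 0.0817 8.8
pin knob 0.2031 -141.19
pin bend 0.2499 -140.96
bend tip 0.0207 -52.09
```

Emit:
{"name": "apply_moves", "arguments": {"plan": "0 0.35 0 0 1 0 0.4;0 0.35 0 0 1 0 0.4;0 0.35 0 0 1 0 0.4;0 0.35 0 0 1 0 0.4;0 0.35 0 0 1 0 0.4"}}

```text
time_s: 2.7
eef_pos: [0.5254, 0.1985, 0.2138]
eef_rot: [-0.675, 0.675, -0.212, 0.211]
wrist_force: [0.5, 0.1, -0.2]
opening: 0.4
```

Emit:
{"name": "apply_moves", "arguments": {"plan": "0 0.35 0 0 1 0 0.4;0 0.35 0 0 1 0 0.4;0 0.35 0 0 1 0 0.4;0 0.35 0 0 1 0 0.4;0 0 0 0 1 0 0.4"}}

```text
time_s: 3.2
eef_pos: [0.5235, 0.1981, 0.1416]
eef_rot: [-0.581, 0.584, -0.403, 0.4]
wrist_force: [-0.9, -0.0, 0.0]
opening: 0.398
```

Emit:
{"name": "apply_moves", "arguments": {"plan": "0 0 -0.3 0 1 0 0.4;0 0 -0.3 0 1 0 0.4;0 0 -0.3 0 1 0 0.4;0.7 0 -0.3 0 0 0 0.4;0.7 0 -0.2 0 0 0 0.4"}}

```text
time_s: 3.7
eef_pos: [0.4565, 0.1172, 0.1444]
eef_rot: [-0.502, 0.503, -0.497, 0.497]
wrist_force: [1.4, -0.8, 0.0]
opening: 0.397
```

Emit:
{"name": "apply_moves", "arguments": {"plan": "-0.2 0 0 1 0 0 0.4;0 0 0 1 0 0 0.4;0 0 0 1 0 0 0.4;0 0.75 -0.28 0 0 0 0.4;0 0.75 -0.28 0 0 0 0.4"}}

```text
time_s: 4.2
eef_pos: [0.4593, 0.1275, 0.0666]
eef_rot: [0.586, -0.402, 0.398, -0.58]
wrist_force: [0.7, -1.0, -1.6]
opening: 0.4
```

Emit:
{"name": "apply_moves", "arguments": {"plan": "0 0.5 -0.19 0 0 0 0.4;0 0.2 -0.08 0 0 0 0.4;0 0 0 0 0 0 0.4;0 0 0 0 0 0 0.4;0 0 0 0 0 0 0.4"}}

```text
time_s: 4.7
eef_pos: [0.4583, 0.1282, 0.0283]
eef_rot: [0.585, -0.404, 0.4, -0.579]
wrist_force: [-0.6, 0.2, 0.0]
opening: 0.403
```

```bash
python3 - <<'E'
from bench import ctrl
import cv2,numpy as np
a=ctrl.camera("scene");b=ctrl.camera("side")
cv2.imwrite("pics/s2.png",np.vstack([cv2.resize(a[140:300,150:420],None,fx=2,fy=2),cv2.resize(b[140:290,180:450],None,fx=2,fy=2)])[:600,:,::-1])
E
```

```text
(no output)
```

View pics/s2.png

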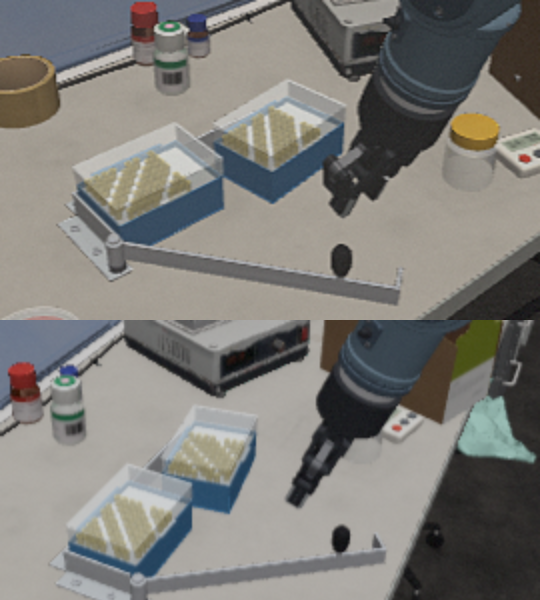

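Emit:
{"name": "apply_moves", "arguments": {"plan": "0 0.12 0.31 0 0 0 0.4;0 0.12 0.31 0 0 0 0.4;0 0.12 0.3 0 0 0 0.4;0 0.04 0.1 0 0 0 0.4;0 0.04 0.1 0 0 0 0.4"}}

```text
time_s: 5.3
eef_pos: [0.5176, 0.1293, 0.0267]
eef_rot: [0.585, -0.404, 0.4, -0.578]
wrist_force: [0.2, -0.2, -0.5]
opening: 0.399
```

Emit:
{"name": "apply_moves", "arguments": {"plan": "0 0.04 0.1 0 0 0 0.4;0 0.04 0.1 0 0 0 0.4;0 0.04 0.1 0 0 0 0.4;0 0.02 0.05 0 0 0 0.4;0 0 0 0 0 0 0.4"}}

```text
time_s: 5.8
eef_pos: [0.5366, 0.1294, 0.026]
eef_rot: [0.585, -0.404, 0.4, -0.578]
wrist_force: [-0.6, -0.1, -0.4]
opening: 0.398
```

Emit:
{"name": "apply_moves", "arguments": {"plan": "0 0.02 0.05 0 0 0 0.4;0 0.02 0.05 0 0 0 0.4;0 0.02 0.05 0 0 0 0.4;0 0 0 0 0 0 0.4;0 0 0 0 0 0 0.4"}}

```text
time_s: 6.3
eef_pos: [0.5409, 0.1299, 0.0242]
eef_rot: [0.583, -0.407, 0.402, -0.577]
wrist_force: [-13.4, 1.2, 8.3]
opening: 0.399
```

```bash
cat > two.py <<'E'
from bench import ctrl
import cv2,numpy as np,sys
a=ctrl.camera("scene");b=ctrl.camera("side")
cv2.imwrite(sys.argv[1],np.vstack([cv2.resize(a[140:290,150:420],None,fx=2,fy=2),cv2.resize(b[140:290,180:450],None,fx=2,fy=2)])[:600,:,::-1])
E
python3 two.py pics/s3.png
```

```text
(no output)
```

View pics/s3.png

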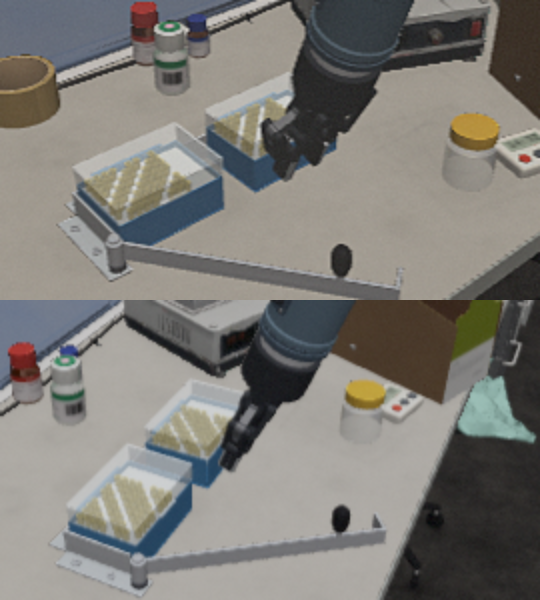

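Emit:
{"name": "apply_moves", "arguments": {"plan": "0 -0.2 -0.5 0 0 0 0.3;0 -0.6 0.1 -0.5 0 0 0;0 -0.7 0 -0.5 0 0 0;0 -0.8 0 -1 0 0 0;0 -0.8 0 -1 0 0 0"}}

```text
time_s: 6.9
eef_pos: [0.4862, 0.129, 0.1681]
eef_rot: [0.503, -0.502, 0.497, -0.498]
wrist_force: [1.1, -0.2, -0.4]
opening: 0.003
```

Emit:
{"name": "apply_moves", "arguments": {"plan": "0.5 0 0 0 -1 0 0;0.5 0 0 0 -1 0 0;0.5 0 0 0 -1 0 0;0 -0.4 0 0 -1 0 0;0 -0.4 0 0 -1 0 0"}}

```text
time_s: 7.4
eef_pos: [0.4969, 0.0539, 0.2063]
eef_rot: [0.629, -0.627, 0.324, -0.327]
wrist_force: [0.0, -0.1, -0.5]
opening: -0.002
```

Emit:
{"name": "apply_moves", "arguments": {"plan": "0 0 0 0 -1 0 0;0 0 0 0 -1 0 0;0 0 0 0 -1 0 0;0 0 0 0 -1 0 0;0 0 0 0 -1 0 0"}}

```text
time_s: 7.9
eef_pos: [0.4973, 0.0547, 0.2064]
eef_rot: [0.696, -0.696, 0.122, -0.128]
wrist_force: [-0.1, -0.5, -1.0]
opening: -0.005
```

Emit:
{"name": "apply_moves", "arguments": {"plan": "0 0 0 0 -1 0 0;0 0 0 0 -1 0 0;0 0 0 0 -0.8 0 0;0 0 0 0 0 0 0;0 0 0 0 0 0 0"}}

```text
time_s: 8.4
eef_pos: [0.497, 0.0548, 0.2063]
eef_rot: [-0.707, 0.707, -0.007, 0.012]
wrist_force: [-0.0, 0.1, 0.5]
opening: 0.001
```

```bash
cat > w.py <<'E'
from bench import ctrl
import cv2,numpy as np,sys
o=ctrl.get_obs();print(o["eef_pos"],o["eef_rot"].round(3),o["q"].round(2))
im=ctrl.camera("wrist"); c=ctrl.get_calibration("wrist");np.savez(sys.argv[1]+".npz",im=im,K=c["intrinsics"],R=c["R"],t=c["t"])
cv2.imwrite("pics/"+sys.argv[1]+".png",im[:,:,::-1])
E
python3 w.py w2
```

```text
[0.49701342 0.05481438 0.20625816] [-0.707  0.707 -0.007  0.012] [-0.13  0.04  1.83  0.    1.26 -0.1 ]
```

View pics/w2.png

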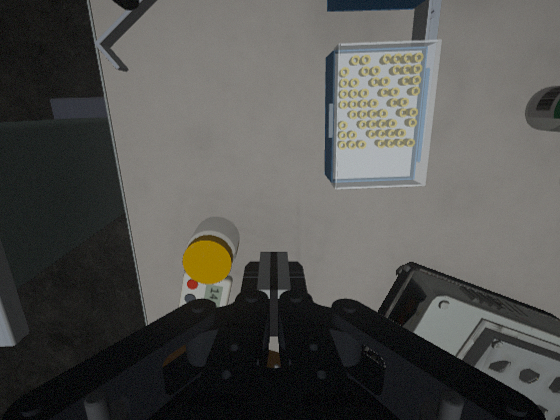

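```bash
python3 - <<'E'
from h import *
f="w2.npz"
for p in [(335,187,.064),(426,185,.064),(338,43,.064),(440,40,.064),(403,263,.07),(403,263,.09)]: print(p,bp(*p,f).round(4))
E
```

```text
(335, 187, 0.064) [0.5555 0.0628 0.064 ]
(426, 185, 0.064) [0.6382 0.0624 0.064 ]
(338, 43, 0.064) [0.5538 0.1804 0.064 ]
(440, 40, 0.064) [0.6346 0.1806 0.064 ]
(403, 263, 0.07) [ 0.6225 -0.0129  0.07  ]
(403, 263, 0.09) [ 0.6133 -0.002   0.09  ]
```

Emit:
{"name": "apply_moves", "arguments": {"plan": "0.8 0 -0.15 0.75 0 0 0;0.8 0 -0.15 0.75 0 0 0;0 0.8 -0.15 0 0 0 0;0 0.8 -0.15 0 0 0 0;0 0.8 -0.15 0 0 0 0"}}

```text
time_s: 8.95
eef_pos: [0.5776, 0.0368, 0.0825]
eef_rot: [0.768, -0.641, 0.006, -0.012]
wrist_force: [0.3, 0.7, -0.3]
opening: -0.002
```

Emit:
{"name": "apply_moves", "arguments": {"plan": "0 0.6 -0.11 0 0 0 0;0 0.4 -0.07 0 0 0 0;0 0.1 -0.02 0 0 0 0;0 0 0 0 0 0 0;0 0 0 0 0 0 0"}}

```text
time_s: 9.45
eef_pos: [0.5785, 0.0372, 0.0292]
eef_rot: [0.768, -0.641, 0.005, -0.012]
wrist_force: [0.7, -0.2, 0.3]
opening: -0.001
```

Emit:
{"name": "apply_moves", "arguments": {"plan": "0 0.04 0.2 0 0 0 0;0 0.02 0.12 0 0 0 0;0 0.02 0.12 0 0 0 0;0 0.02 0.12 0 0 0 0;0 0.02 0.12 0 0 0 0"}}

```text
time_s: 9.95
eef_pos: [0.5786, 0.0722, 0.0286]
eef_rot: [0.768, -0.641, 0.005, -0.011]
wrist_force: [-0.5, -5.4, 2.6]
opening: 0.0
```

Emit:
{"name": "apply_moves", "arguments": {"plan": "0 0.02 0.12 0 0 0 0;0 0.02 0.12 0 0 0 0;0 0.02 0.06 0 0 0 0;0 0 0.04 0 0 0 0;0 0 0 0 0 0 0"}}

```text
time_s: 10.45
eef_pos: [0.5788, 0.0875, 0.0281]
eef_rot: [0.767, -0.642, 0.005, -0.011]
wrist_force: [-1.3, -12.1, 3.3]
opening: 0.006
```

Emit:
{"name": "apply_moves", "arguments": {"plan": "0 0 0.05 0 0 0 0;0 0 0.05 0 0 0 0;0 0 0 0 0 0 0;0 0 0 0 0 0 0;0 0 0 0 0 0 0"}}

```text
time_s: 10.95
eef_pos: [0.5789, 0.0888, 0.0282]
eef_rot: [0.765, -0.644, 0.005, -0.011]
wrist_force: [-2.6, -26.2, 1.0]
opening: -0.002
```

```bash
python3 two.py pics/s4.png
```

```text
(no output)
```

View pics/s4.png

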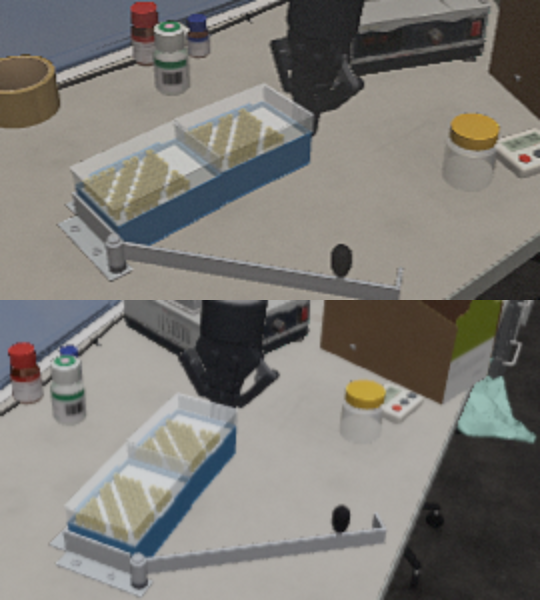

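Emit:
{"name": "apply_moves", "arguments": {"plan": "0 -0.05 -0.3 0 0 0 0;0 -0.1 -0.6 0 0 0 0;0 -0.8 0.15 0 0 0 0;0 -0.8 0.15 -0.5 0 0 0;0 -0.8 0.1 -0.5 0 0 0"}}

```text
time_s: 11.55
eef_pos: [0.5761, 0.0491, 0.1505]
eef_rot: [0.728, -0.686, 0.008, -0.011]
wrist_force: [0.6, -0.5, -0.1]
opening: -0.007
```

Emit:
{"name": "apply_moves", "arguments": {"plan": "-0.5 -0.8 0.5 -0.5 0 0 0;-0.5 -0.8 0.7 0 0 0 0;-0.5 -0.3 0.7 0 0 0 0;0 0 0.7 0 0 0 0;0 0 0 0 0 0 0"}}

```text
time_s: 12.05
eef_pos: [0.5084, 0.1761, 0.2381]
eef_rot: [0.708, -0.706, 0.004, -0.009]
wrist_force: [0.4, -0.4, 0.5]
opening: -0.001
```

```bash
python3 w.py w3; python3 - <<'E'
import cv2
im=cv2.imread("pics/w3.png");cv2.imwrite("pics/w3z.png",cv2.resize(im[20:300,180:460],None,fx=2.1,fy=2.1,interpolation=cv2.INTER_CUBIC))
E
```

```text
[0.50839288 0.1761219  0.23811297] [ 0.708 -0.706  0.004 -0.009] [0.11 0.1  1.71 0.   1.33 0.13]
```

View pics/w3.png

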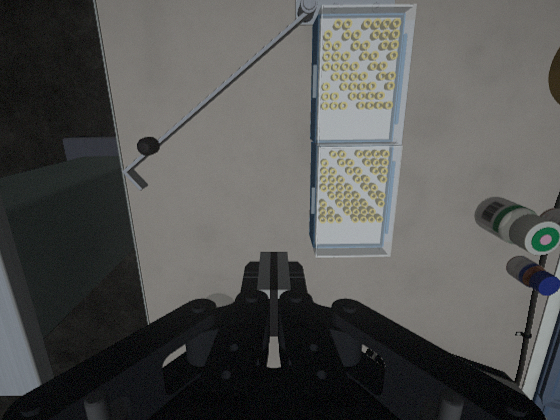

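View pics/w3z.png

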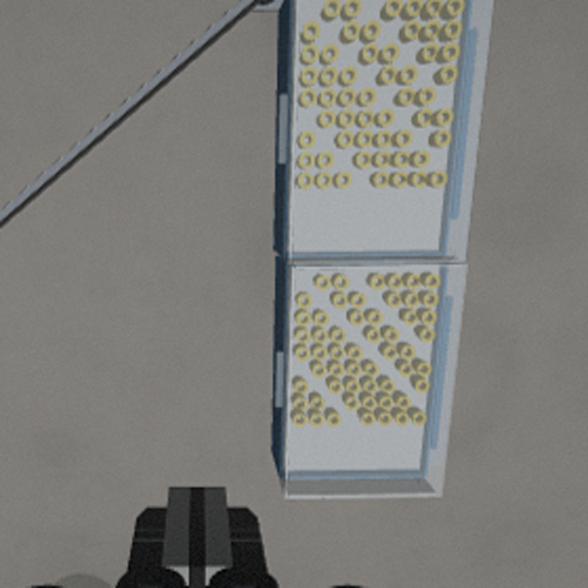

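Emit:
{"name": "apply_moves", "arguments": {"plan": "0 0.2 0 0 1 0 0.4;0 0.2 0 0 1 0 0.4;0 0.2 0 0 1 0 0.4;0 0.2 0 0 1 0 0.4;0 0.2 0 0 1 0 0.4"}}

```text
time_s: 12.6
eef_pos: [0.5095, 0.171, 0.186]
eef_rot: [0.673, -0.672, 0.218, -0.22]
wrist_force: [0.2, 0.4, 0.0]
opening: 0.401
```

Emit:
{"name": "apply_moves", "arguments": {"plan": "0 0.2 0 0 1 0 0.4;0 0.2 0 0 1 0 0.4;0 0.2 0 0 1 0 0.4;0 0 0 0 1 0 0.4;0 0 0 0 1 0 0.4"}}

```text
time_s: 13.1
eef_pos: [0.5093, 0.1709, 0.1559]
eef_rot: [0.578, -0.577, 0.407, -0.409]
wrist_force: [0.7, 0.0, 1.0]
opening: 0.401
```

Emit:
{"name": "apply_moves", "arguments": {"plan": "0 0 -0.3 0 1 0 0.4;0 0 -0.3 0 1 0 0.4;0 0 -0.2 0 1 0 0.4;0.1 0 -0.2 1 0 0 0.4;0.1 0 -0.1 1 0 0 0.4"}}

```text
time_s: 13.6
eef_pos: [0.4561, 0.1515, 0.1557]
eef_rot: [-0.554, 0.431, -0.438, 0.562]
wrist_force: [-0.4, -0.3, 0.4]
opening: 0.404
```

Emit:
{"name": "apply_moves", "arguments": {"plan": "0 0 0 1 0 0 0.4;0 0 0 0 0 0 0.4;0 0 0 0 0 0 0.4;0 0 0 0 0 0 0.4;0 0 0 0 0 0 0.4"}}

```text
time_s: 14.1
eef_pos: [0.4578, 0.1522, 0.1573]
eef_rot: [-0.579, 0.398, -0.404, 0.587]
wrist_force: [0.4, 0.7, 0.3]
opening: 0.403
```

Emit:
{"name": "apply_moves", "arguments": {"plan": "-0.2 0.7 -0.26 0 0 0 0.4;0 0.7 -0.26 0 0 0 0.4;0 0.6 -0.23 0 0 0 0.4;0 0.35 -0.14 0 0 0 0.4;0 0.1 -0.04 0 0 0 0.4"}}

```text
time_s: 14.6
eef_pos: [0.4558, 0.162, 0.023]
eef_rot: [-0.577, 0.4, -0.405, 0.586]
wrist_force: [-0.9, -0.8, -0.3]
opening: 0.4
```

Emit:
{"name": "apply_moves", "arguments": {"plan": "0 0.12 0.31 0 0 0 0.4;0 0.12 0.31 0 0 0 0.4;0 0.12 0.31 0 0 0 0.4;0 0.07 0.18 0 0 0 0.4;0 0.04 0.1 0 0 0 0.4"}}

```text
time_s: 15.1
eef_pos: [0.5236, 0.1615, 0.0262]
eef_rot: [-0.579, 0.397, -0.403, 0.587]
wrist_force: [-0.4, -0.3, -0.1]
opening: 0.397
```

Emit:
{"name": "apply_moves", "arguments": {"plan": "0 0.04 0.1 0 0 0 0.4;0 0.03 0.08 0 0 0 0.4;0 0.02 0.05 0 0 0 0.4;0 0 0 0 0 0 0.4;0 0 0 0 0 0 0.4"}}

```text
time_s: 15.6
eef_pos: [0.5338, 0.1614, 0.0251]
eef_rot: [-0.579, 0.398, -0.403, 0.586]
wrist_force: [-0.4, 0.7, 0.8]
opening: 0.408
```

Emit:
{"name": "apply_moves", "arguments": {"plan": "0 0.02 0.06 0 0 0 0.4;0 0.02 0.05 0 0 0 0.4;0 0.01 0.04 0 0 0 0.4;0 0 0 0 0 0 0.4;0 0 0 0 0 0 0.4"}}

```text
time_s: 16.1
eef_pos: [0.5414, 0.1612, 0.0252]
eef_rot: [-0.579, 0.398, -0.404, 0.586]
wrist_force: [-3.9, -0.4, 3.0]
opening: 0.402
```

Emit:
{"name": "apply_moves", "arguments": {"plan": "0 0.01 0.05 0 0 0 0.4;0 0.01 0.03 0 0 0 0.4;0 0 0 0 0 0 0.4;0 0 0 0 0 0 0.4;0 0 0 0 0 0 0.4"}}

```text
time_s: 16.6
eef_pos: [0.5419, 0.1612, 0.0241]
eef_rot: [-0.577, 0.401, -0.405, 0.585]
wrist_force: [-16.2, 0.3, 11.5]
opening: 0.402
```

Emit:
{"name": "apply_moves", "arguments": {"plan": "0 -0.1 -0.3 0 0 0 0.3;0 -0.3 -0.7 0 0 0 0;0 -0.8 0.2 -0.5 0 0 0;0 -0.8 0.1 -1 0 0 0;0 -0.9 0 -1 0 0 0"}}

```text
time_s: 17.1
eef_pos: [0.4718, 0.1621, 0.1456]
eef_rot: [-0.516, 0.476, -0.482, 0.523]
wrist_force: [1.7, 0.4, -1.3]
opening: -0.002
```

Emit:
{"name": "apply_moves", "arguments": {"plan": "-0.5 0 -0.2 -0.5 0 0 0;-0.7 0 -0.4 0 0 0 0;-0.7 0 -0.4 0 0 0 0;0 0 0 0 0 0 0;0 0 0 0 0 0 0"}}

```text
time_s: 17.6
eef_pos: [0.4245, 0.2582, 0.1423]
eef_rot: [-0.504, 0.491, -0.496, 0.51]
wrist_force: [0.1, -0.2, 0.3]
opening: -0.003
```

```bash
python3 w.py w4
```

```text
[0.42446285 0.25821083 0.14232396] [-0.504  0.491 -0.496  0.51 ] [ 0.31  0.11  1.91 -0.01  1.1   1.9 ]
```

View pics/w4.png

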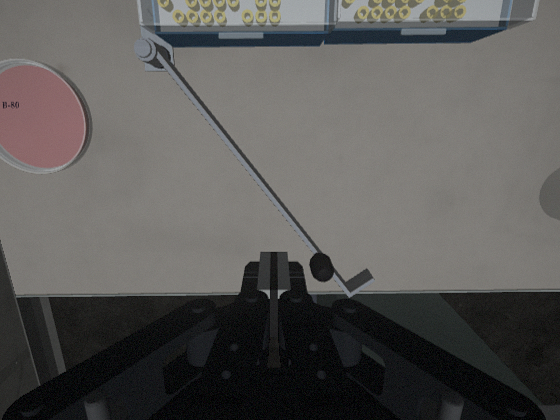

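Emit:
{"name": "apply_moves", "arguments": {"plan": "-0.3 0 -0.35 0 0 0 0;-0.3 0 -0.35 -0.2 0 0 0;0 0.8 0 0 0 0 0;0 0.8 0 0 0 0 0;0 0.7 0 0 0 0 0"}}

```text
time_s: 18.15
eef_pos: [0.3911, 0.287, 0.0251]
eef_rot: [-0.497, 0.496, -0.503, 0.505]
wrist_force: [0.3, -0.6, -1.0]
opening: -0.001
```

```bash
python3 - <<'E'
import numpy as np
pin=np.array([.5425,.352]);r=.16
for phi in [-141,-134,-127,-120,-113,-106,-100,-95,-91,-89]:
    p=np.radians(phi);d=np.array([np.cos(p),np.sin(p)]);o=np.array([np.sin(p),-np.cos(p)])
    s=.011*abs(o[0])+.0145*abs(o[1]); print(phi,(pin+r*d+o*(s-.002)).round(4))
E
```

```text
-141 [0.408  0.2639]
-134 [0.4199 0.248 ]
-127 [0.4338 0.2336]
-120 [0.4497 0.2208]
-113 [0.4673 0.2101]
-106 [0.4863 0.2017]
-100 [0.5035 0.1964]
-95 [0.5184 0.1935]
-91 [0.5305 0.1922]
-89 [0.536  0.1919]
```

Emit:
{"name": "apply_moves", "arguments": {"plan": "0.46 0 0.34 0 0 0 0;0.32 0 0.24 0 0 0 0;0.29 0 0.28 0 0 0 0;0.25 0 0.32 0 0 0 0;0 0 0 0 0 0 0"}}

```text
time_s: 18.65
eef_pos: [0.4512, 0.2189, 0.0268]
eef_rot: [-0.496, 0.495, -0.503, 0.506]
wrist_force: [0.8, -0.4, -0.2]
opening: -0.001
```

Emit:
{"name": "apply_moves", "arguments": {"plan": "0.22 0 0.34 0 0 0 0;0.17 0 0.38 0 0 0 0;0.11 0 0.35 0 0 0 0;0 0 0 0 0 0 0;0 0 0 0 0 0 0"}}

```text
time_s: 19.15
eef_pos: [0.501, 0.1951, 0.0263]
eef_rot: [-0.496, 0.496, -0.503, 0.504]
wrist_force: [-0.5, 0.6, -0.5]
opening: 0.001
```

```bash
python3 two.py pics/s5.png
```

```text
(no output)
```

View pics/s5.png

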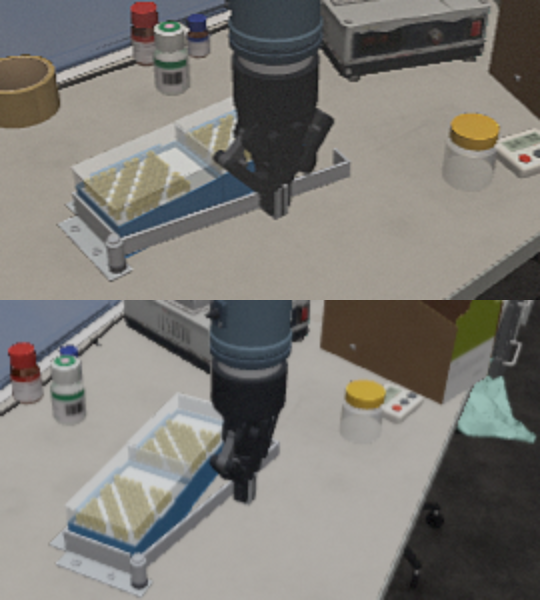

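Emit:
{"name": "apply_moves", "arguments": {"plan": "0.05 0 0.15 0 0 0 0;0.02 0 0.15 0 0 0 0;0.02 0 0.12 0 0 0 0;0 0 0.08 0 0 0 0;0 0 0 0 0 0 0"}}

```text
time_s: 19.75
eef_pos: [0.5271, 0.1905, 0.0267]
eef_rot: [-0.497, 0.496, -0.503, 0.504]
wrist_force: [0.1, -0.9, 1.1]
opening: -0.001
```

Emit:
{"name": "apply_moves", "arguments": {"plan": "0 0 0.06 0 0 0 0;0 0 0.05 0 0 0 0;0 0 0.04 0 0 0 0;0 0 0 0 0 0 0;0 0 0 0 0 0 0"}}

```text
time_s: 20.25
eef_pos: [0.5333, 0.1904, 0.0264]
eef_rot: [-0.496, 0.497, -0.503, 0.504]
wrist_force: [-2.8, -1.4, 2.0]
opening: 0.001
```

```bash
python3 two.py pics/s6.png;python3 w.py w6
```

```text
[0.5332699  0.19046625 0.02644663] [-0.497  0.497 -0.503  0.504] [ 0.13  0.45  1.76 -0.    0.94  1.72]
```

View pics/s6.png

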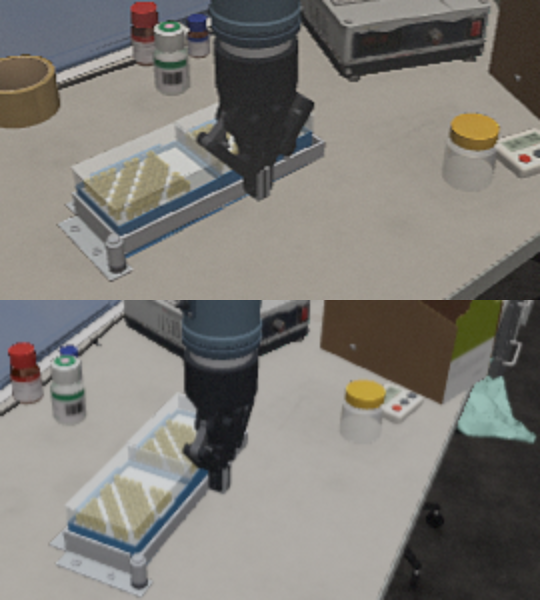

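View pics/w6.png

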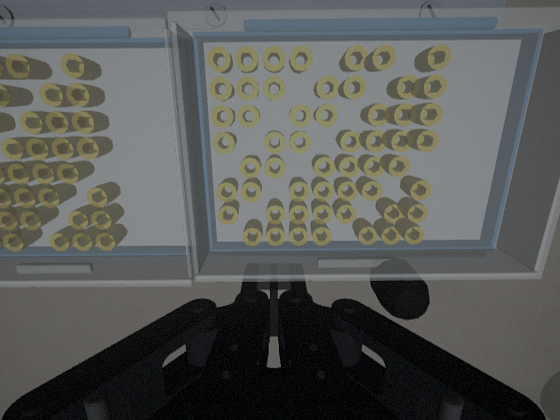

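Emit:
{"name": "apply_moves", "arguments": {"plan": "0 0 0.05 0 0 0 0;0 0 0.05 0 0 0 0;0 0 0.03 0 0 0 0;0 0 0 0 0 0 0;0 0 0 0 0 0 0"}}

```text
time_s: 20.9
eef_pos: [0.5336, 0.1905, 0.0253]
eef_rot: [0.493, -0.5, 0.506, -0.501]
wrist_force: [-22.2, -1.9, 17.1]
opening: 0.004
```

Emit:
{"name": "apply_moves", "arguments": {"plan": "0 0 -0.4 0 0 0 0;0 0 -0.8 0 0 0 0;0 -0.8 -0.4 0 0 0 0;0 -0.9 -0.2 0 0 0 0;0.2 -0.9 0 0 0 0 0"}}

```text
time_s: 21.4
eef_pos: [0.4484, 0.1825, 0.1576]
eef_rot: [-0.497, 0.497, -0.503, 0.503]
wrist_force: [2.3, -0.3, 0.7]
opening: -0.003
```

Emit:
{"name": "apply_moves", "arguments": {"plan": "0.2 -0.5 0 0 0 0 0;0 0 0 0 0 0 0;0 0 0 0 0 0 0;0 0 0 0 0 0 0;0 0 0 0 0 0 0"}}

```text
time_s: 21.9
eef_pos: [0.4488, 0.1719, 0.1799]
eef_rot: [0.496, -0.497, 0.503, -0.503]
wrist_force: [-0.9, 1.1, 0.5]
opening: -0.0
```

```bash
python3 two.py pics/s7.png;python3 w.py w7
```

```text
[0.44896885 0.17188587 0.18016718] [-0.496  0.497 -0.503  0.503] [ 0.12  0.04  1.9  -0.    1.21  1.7 ]
```

View pics/s7.png

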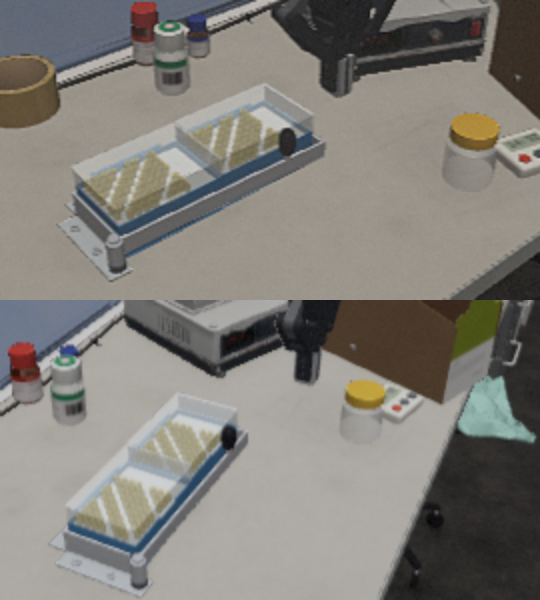

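View pics/w7.png

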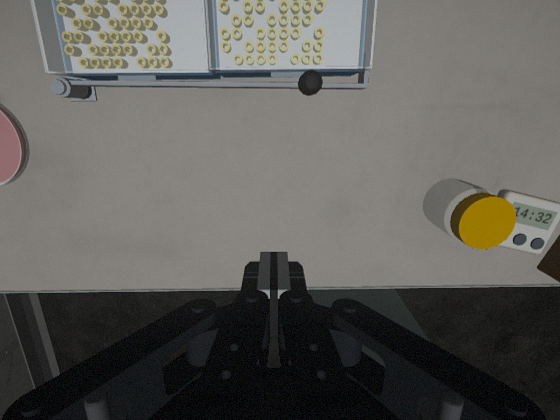

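Emit:
{"name": "apply_moves", "arguments": {"plan": "0 -0.8 0.8 0 0 0 0;0 -0.8 0.8 0 0 0 0;-0.3 -0.4 0.4 0 0 0 0;0 0 0 0 0 0 0;0 0 0 0 0 0 0"}}

```text
time_s: 22.55
eef_pos: [0.54, 0.1857, 0.2713]
eef_rot: [-0.496, 0.497, -0.503, 0.504]
wrist_force: [-0.9, -0.9, -0.4]
opening: -0.001
```

```bash
python3 w.py w8; python3 - <<'E'
import cv2
im=cv2.imread("pics/w8.png")
cv2.imwrite("pics/w8z.png",cv2.resize(im[80:250,100:470],None,fx=2.1,fy=2.1,interpolation=cv2.INTER_CUBIC))
E
```

```text
[0.5399849  0.18567137 0.2712574 ] [-0.496  0.497 -0.503  0.504] [ 0.12  0.15  1.58 -0.    1.41  1.71]
```

View pics/w8.png

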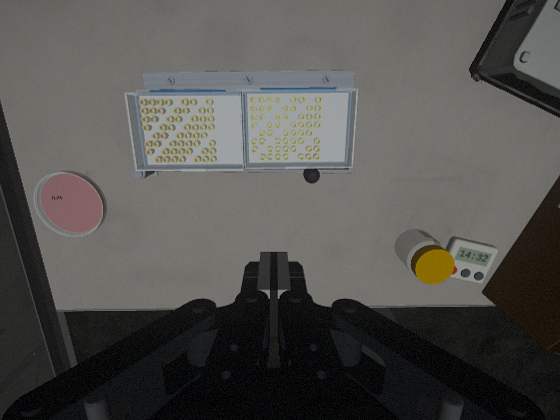

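```bash
python3 - <<'E'
import cv2
im=cv2.imread("pics/w8.png")
a=cv2.resize(im[60:190,115:365],None,fx=6,fy=6,interpolation=cv2.INTER_CUBIC)
print(a.shape)
cv2.imwrite("pics/w8a.png",a[:400,:800]);cv2.imwrite("pics/w8b.png",a[:400,700:]);cv2.imwrite("pics/w8c.png",a[400:,:800]);cv2.imwrite("pics/w8d.png",a[400:,700:])
E
```

```text
(780, 1500, 3)
```

View pics/w8a.png

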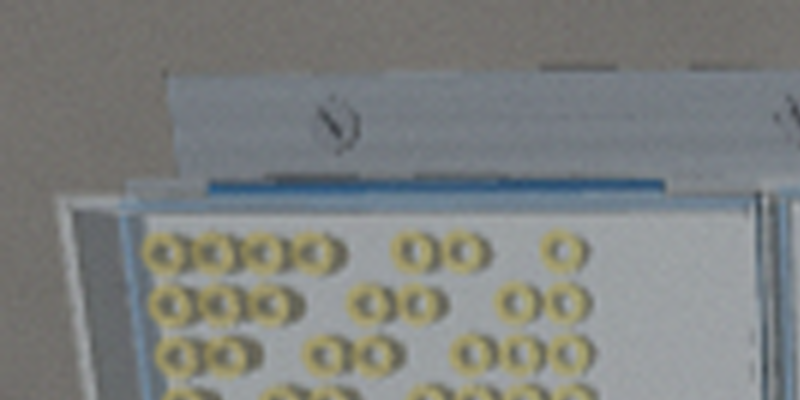

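View pics/w8b.png

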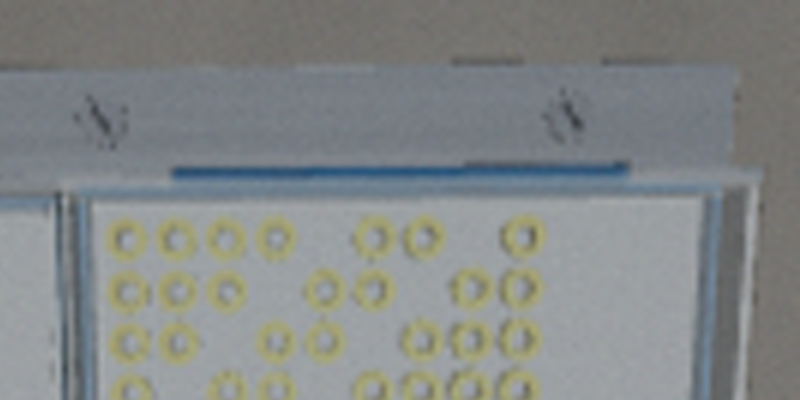

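View pics/w8c.png

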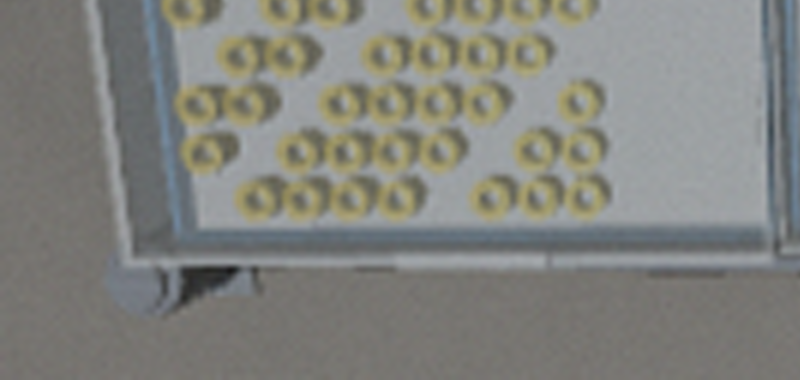

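View pics/w8d.png

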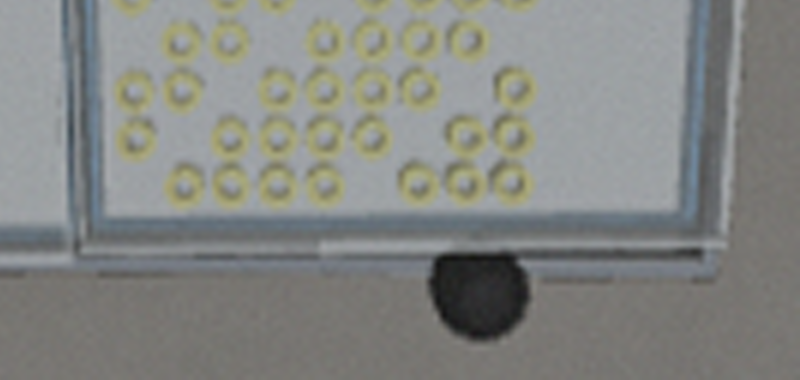

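```bash
python3 - <<'E'
from h import *
f="w8.npz"
g=lambda u,v,z:bp(115+(u-0+0)/6-.42*0,60+v/6,z,f)
# crop c: v+400 ; crop d: u+700,v+400 ; b: u+700
def line(n,a,b,z):
    A=g(*a,z);B=g(*b,z);d=A-B;print(n,A[:2].round(4),B[:2].round(4),"len",np.linalg.norm(d).round(4),"yaw",np.degrees(np.arctan2(-d[0],d[1])).round(2))
line("rail flange",(170,75),(1435,66),0)
line("home lid back",(62,200),(760,192),.064)
line("loose lid back",(775,190),(1458,172),.064)
line("home base ledge",(210,190),(665,186),.041)
line("loose base ledge",(872,175),(1328,166),.041)
line("home lid front",(130,665),(770,657),.064)
line("loose lid front",(780,653),(1425,640),.064)
line("home tips",(258,598),(588,595),.06)
line("loose tips",(883,587),(1212,582),.06)
line("home tips top",(168,253),(565,250),.06)
line("loose tips top",(828,239),(1223,236),.06)
line("bar outer",(400,668),(1412,678),.032)
line("bar outer right",(800,674),(1412,678),.032)
print("pin",g(138,688,.034),"knob",g(1180,695,.066))
E
```

```text
rail flange [0.6599 0.3388] [0.6584 0.0873] len 0.2514 yaw -0.34
home lid back [0.634  0.3354] [0.6338 0.2164] len 0.119 yaw -0.1
loose lid back [0.6341 0.2138] [0.6355 0.0978] len 0.1161 yaw 0.7
home base ledge [0.6364 0.3185] [0.636  0.2358] len 0.0827 yaw -0.24
loose base ledge [0.6374 0.1981] [0.6379 0.1155] len 0.0826 yaw 0.34
home lid front [0.5537 0.3356] [0.5537 0.218 ] len 0.1175 yaw 0.0
loose lid front [0.5545 0.2162] [0.5554 0.0981] len 0.1181 yaw 0.44
home tips [0.5651 0.312 ] [0.5649 0.2514] len 0.0607 yaw -0.2
loose tips [0.5657 0.1972] [0.5658 0.1369] len 0.0603 yaw 0.15
home tips top [0.6253 0.3201] [0.6249 0.2511] len 0.069 yaw -0.31
loose tips top [0.6261 0.2053] [0.6258 0.1368] len 0.0685 yaw -0.3
bar outer [0.5463 0.2957] [0.5417 0.0921] len 0.2037 yaw -1.3
bar outer right [0.5441 0.2153] [0.5417 0.0921] len 0.1233 yaw -1.1
pin [0.54330678 0.34807289 0.034     ] knob [0.54613025 0.1429301  0.066     ]
```

Emit:
{"name": "apply_moves", "arguments": {"plan": "0.35 0 -0.6 0 0 0 0;0.35 0.3 -0.6 0 0 0 0;0.35 0.8 -0.5 0 0 0 0;0.33 0.8 0 1 0 0 0;0 0.3 0 1 0 0 0"}}

```text
time_s: 23.1
eef_pos: [0.4519, 0.1163, 0.1571]
eef_rot: [-0.551, 0.434, -0.44, 0.56]
wrist_force: [-0.2, 0.1, -0.1]
opening: 0.002
```

Emit:
{"name": "apply_moves", "arguments": {"plan": "0 0 0 1 0 0 0;0 0 0 0 0 0 0;0 0 0 0 0 0 0;0 0 0 0 0 0 0;0 0 0 0 0 0 0"}}

```text
time_s: 23.6
eef_pos: [0.458, 0.1177, 0.1637]
eef_rot: [-0.578, 0.399, -0.404, 0.586]
wrist_force: [-0.1, 0.1, -0.4]
opening: 0.0
```

Emit:
{"name": "apply_moves", "arguments": {"plan": "0 0.8 -0.3 0 0 0 0;0 0.8 -0.3 0 0 0 0;0 0.6 -0.22 0 0 0 0;0 0.35 -0.13 0 0 0 0;0 0.04 -0.02 0 0 0 0"}}

```text
time_s: 24.1
eef_pos: [0.4557, 0.1175, 0.0217]
eef_rot: [-0.576, 0.401, -0.406, 0.585]
wrist_force: [-0.9, -0.7, -0.8]
opening: 0.0
```

Emit:
{"name": "apply_moves", "arguments": {"plan": "0 0.12 0.31 0 0 0 0;0 0.12 0.31 0 0 0 0;0 0.1 0.28 0 0 0 0;0 0.07 0.18 0 0 0 0;0 0.03 0.07 0 0 0 0"}}

```text
time_s: 24.6
eef_pos: [0.5207, 0.1168, 0.0253]
eef_rot: [-0.578, 0.399, -0.404, 0.586]
wrist_force: [-0.6, -0.6, -0.8]
opening: -0.003
```

Emit:
{"name": "apply_moves", "arguments": {"plan": "0 0.03 0.07 0 0 0 0;0 0.03 0.07 0 0 0 0;0 0.02 0.05 0 0 0 0;0 0 0 0 0 0 0;0 0 0 0 0 0 0"}}

```text
time_s: 25.1
eef_pos: [0.5286, 0.1167, 0.0236]
eef_rot: [-0.577, 0.399, -0.405, 0.586]
wrist_force: [-0.7, 0.4, -0.4]
opening: 0.001
```

Emit:
{"name": "apply_moves", "arguments": {"plan": "0 0.02 0.06 0 0 0 0;0 0.02 0.05 0 0 0 0;0 0.01 0.04 0 0 0 0;0 0 0 0 0 0 0;0 0 0 0 0 0 0"}}

```text
time_s: 25.6
eef_pos: [0.5305, 0.1169, 0.021]
eef_rot: [-0.575, 0.403, -0.408, 0.583]
wrist_force: [-20.8, -0.6, 14.3]
opening: -0.001
```

Emit:
{"name": "apply_moves", "arguments": {"plan": "0 -0.1 -0.3 0 0 0 0;0 -0.3 -0.7 0 0 0 0;0 -0.8 0.2 -0.5 0 0 0;0 -0.8 0.1 -1 0 0 0;0 -0.9 0 -1 0 0 0"}}

```text
time_s: 26.1
eef_pos: [0.4626, 0.1178, 0.1422]
eef_rot: [-0.516, 0.477, -0.483, 0.523]
wrist_force: [1.8, 0.2, -0.6]
opening: -0.002
```

Emit:
{"name": "apply_moves", "arguments": {"plan": "-0.3 -0.6 0.6 -0.5 0 0 0;-0.3 -0.6 0.7 0 0 0 0;-0.3 -0.6 0.7 0 0 0 0;-0.3 0 0 0 0 0 0;0 0 0 0 0 0 0"}}

```text
time_s: 26.6
eef_pos: [0.5613, 0.1777, 0.2352]
eef_rot: [-0.503, 0.491, -0.497, 0.509]
wrist_force: [-0.5, 0.3, -0.7]
opening: -0.004
```

```bash
python3 w.py w9; python3 two.py pics/s9.png; python3 - <<'E'
import cv2
im=cv2.imread("pics/w9.png")
a=cv2.resize(im[60:210,110:380],None,fx=6,fy=6,interpolation=cv2.INTER_CUBIC)
cv2.imwrite("pics/w9c.png",a[300:,:820]);cv2.imwrite("pics/w9d.png",a[300:,800:])
E
```

```text
[0.56128535 0.17774833 0.23519435] [-0.503  0.491 -0.497  0.509] [ 0.11  0.2   1.6  -0.    1.32  1.69]
```

View pics/w9.png

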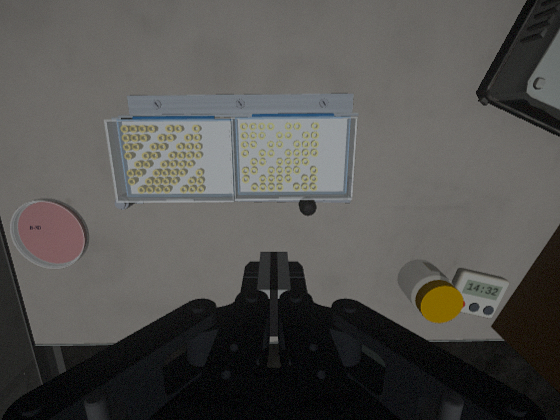

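View pics/s9.png

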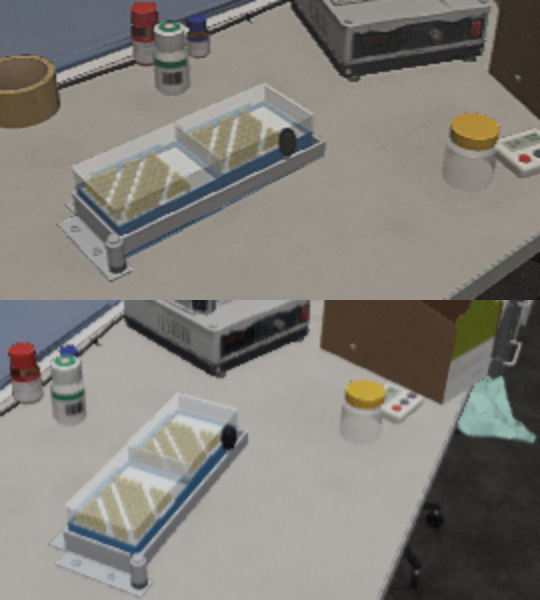

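View pics/w9d.png

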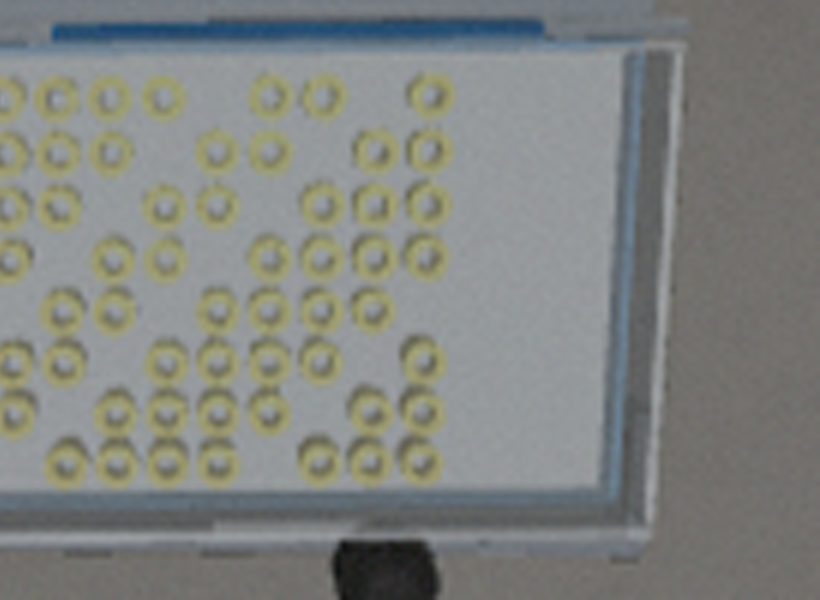

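View pics/w9c.png

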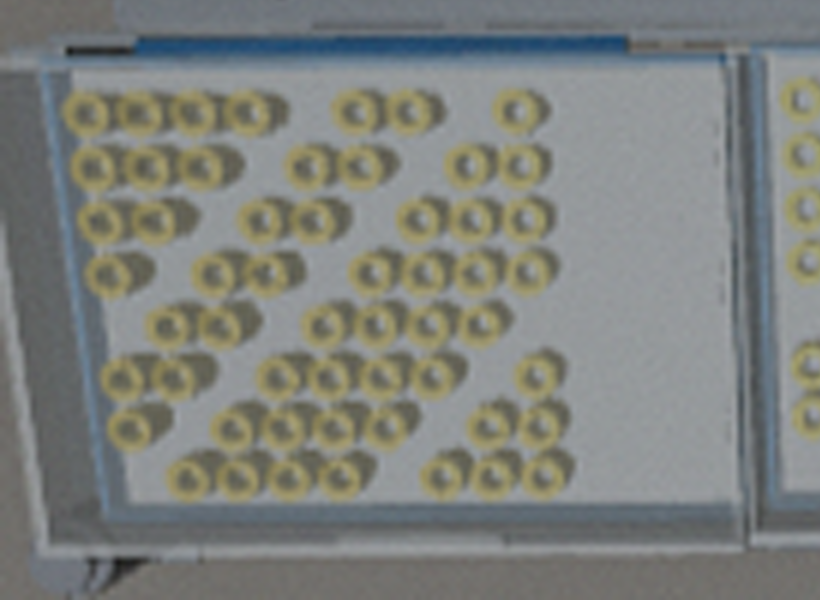

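```bash
python3 - <<'E'
from bench import ctrl
import cv2,numpy as np
for n,(a,b,c,d) in dict(scene=(175,290,170,330),side=(190,300,200,310)).items():
    im=ctrl.camera(n);cal=ctrl.get_calibration(n);np.savez(n+"9.npz",im=im,K=cal["intrinsics"],R=cal["R"],t=cal["t"])
    s=5;z=cv2.resize(im[a:b,c:d],None,fx=s,fy=s,interpolation=cv2.INTER_CUBIC)[:,:,::-1]
    cv2.imwrite(f"pics/{n}9z.png",z);print(z.shape)
E
```

```text
(575, 800, 3)
(550, 550, 3)
```

View pics/scene9z.png

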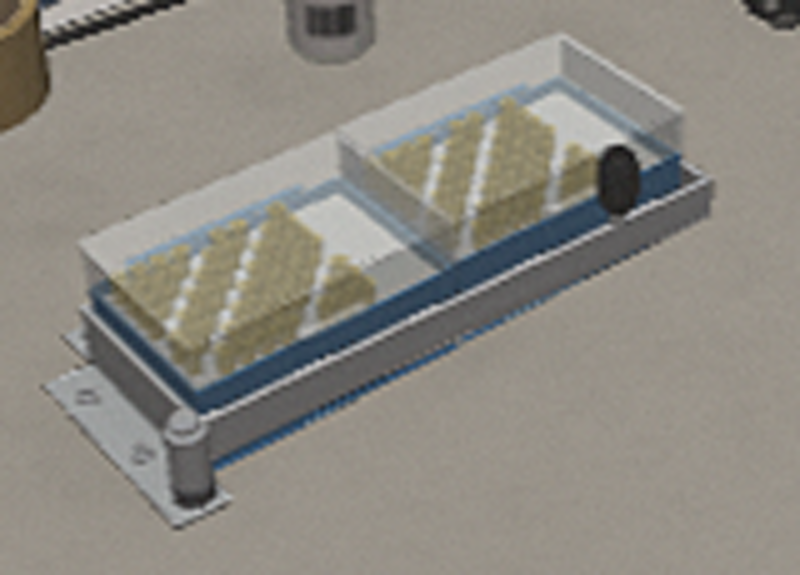

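View pics/side9z.png

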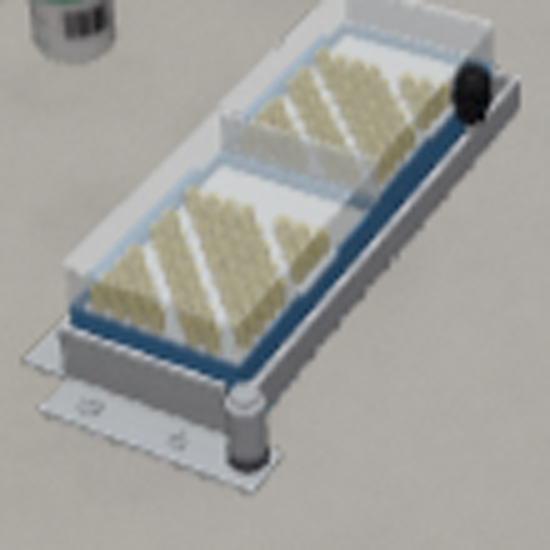

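```bash
python3 - <<'E'
from h import *
def go(f,c0,r0,L):
    for n,a,b,z in L:
        A=bp(c0+a[0]/5,r0+a[1]/5,z,f);B=bp(c0+b[0]/5,r0+b[1]/5,z,f);d=A-B
        print(f,n,A[:2].round(4),B[:2].round(4),np.linalg.norm(d).round(4),"yaw",np.degrees(np.arctan2(-d[0],d[1])).round(2))
go("scene9.npz",170,175,[("bar bottom",(217,463),(708,215),.012),("bar top",(217,424),(712,190),.032),
 ("lid back top",(80,245),(562,35),.064),("base top front",(195,385),(680,155),.041)])
go("side9.npz",200,190,[("bar bottom",(270,408),(518,105),.012),("bar top",(265,385),(520,83),.032),
 ("base top front",(240,355),(455,125),.041)])
E
```

```text
scene9.npz bar bottom [0.544  0.3364] [0.5415 0.0915] 0.2449 yaw -0.57
scene9.npz bar top [0.542  0.3353] [0.5339 0.0974] 0.2381 yaw -1.94
scene9.npz lid back top [0.6299 0.338 ] [0.6302 0.0991] 0.2389 yaw 0.06
scene9.npz base top front [0.5561 0.3348] [0.5522 0.0992] 0.2357 yaw -0.96
side9.npz bar bottom [0.547  0.3256] [0.5432 0.0871] 0.2386 yaw -0.92
side9.npz bar top [0.5442 0.3329] [0.5389 0.096 ] 0.2369 yaw -1.28
side9.npz base top front [0.5565 0.3306] [0.5469 0.1525] 0.1783 yaw -3.08
```

Emit:
{"name": "apply_moves", "arguments": {"plan": "0.45 0.7 -0.2 0 0 0 0;0.45 0.7 -0.2 0 0 0 0;0.45 0.6 -0.2 0 0 0 0;0 0 0 0 0 0 0;0 0 0 0 0 0 0"}}

```text
time_s: 27.35
eef_pos: [0.5319, 0.1086, 0.134]
eef_rot: [-0.502, 0.49, -0.498, 0.51]
wrist_force: [0.7, 0.1, 0.8]
opening: -0.003
```

```bash
python3 w.py w10
```

```text
[0.53190069 0.10858195 0.13400479] [-0.502  0.49  -0.498  0.51 ] [-0.02  0.22  1.8  -0.    1.1   1.57]
```

Emit:
{"name": "apply_moves", "arguments": {"plan": "-0.9 0 0 0 0 0 0;-0.9 0 0 0 0 0 0;-0.9 0 0 0 0 0 0;-0.6 0 0 0 0 0 0;0 0 0 0 0 0 0"}}

```text
time_s: 27.9
eef_pos: [0.5357, 0.2791, 0.1366]
eef_rot: [-0.505, 0.49, -0.495, 0.509]
wrist_force: [-0.0, -0.5, 0.4]
opening: 0.002
```

```bash
python3 w.py w11
```

```text
[0.5357132  0.27910503 0.13659276] [-0.505  0.49  -0.495  0.509] [ 0.29  0.34  1.64 -0.01  1.14  1.87]
```

View pics/w10.png

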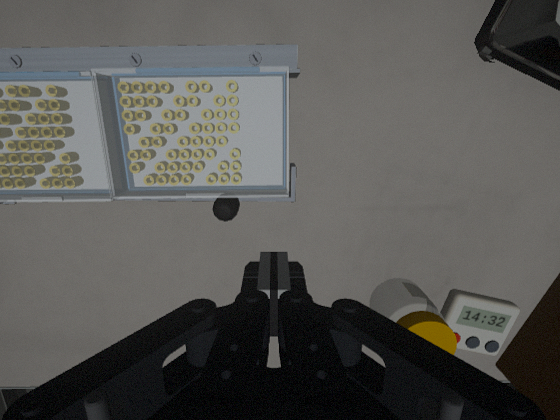

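View pics/w11.png

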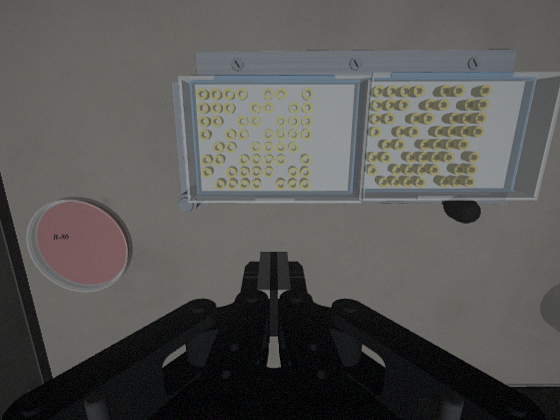

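```bash
python3 - <<'E'
import cv2
im=cv2.imread("pics/w10.png");cv2.imwrite("pics/w10z.png",cv2.resize(im[150:225,200:310],None,fx=7,fy=7,interpolation=cv2.INTER_CUBIC))
im=cv2.imread("pics/w11.png");cv2.imwrite("pics/w11z.png",cv2.resize(im[150:225,160:270],None,fx=7,fy=7,interpolation=cv2.INTER_CUBIC))
E
```

```text
(no output)
```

View pics/w10z.png

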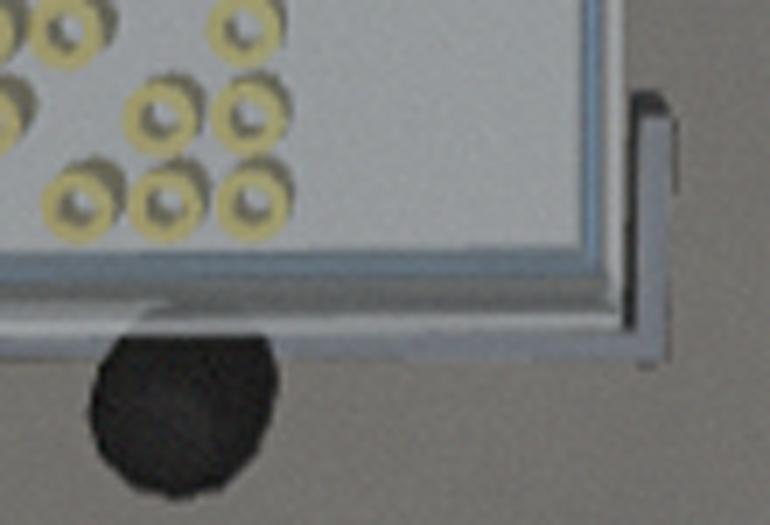

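View pics/w11z.png

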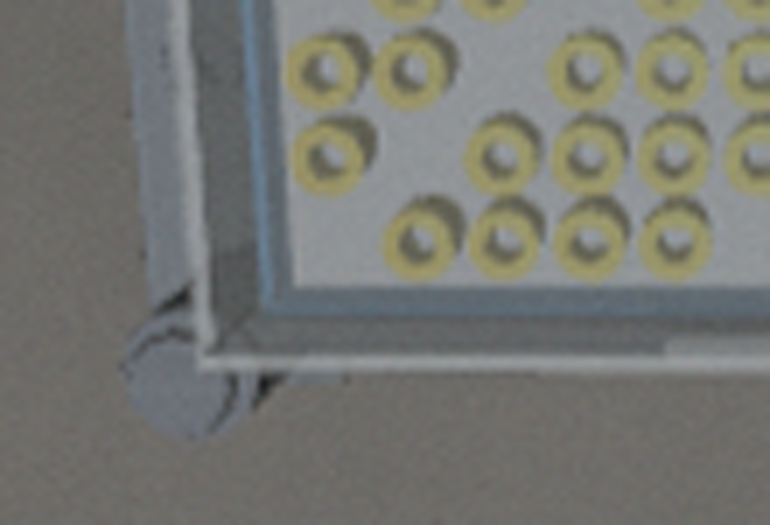

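```bash
python3 - <<'E'
import numpy as np,cv2
from h import *
# subpixel edge tracing: for a column range, find strongest vertical-gradient row near guess
def fit(f,u0,u1,v0,v1,z,n,sgn=0,h=4):
    g=cv2.GaussianBlur(cv2.cvtColor(np.load(f)["im"],cv2.COLOR_RGB2GRAY).astype(float),(5,3),0.8)
    d=np.gradient(g,axis=0);P=[]
    for u in range(u0,u1):
        vc=v0+(v1-v0)*(u-u0)/(u1-u0);r=np.arange(int(vc-h),int(vc+h)+1)
        w=d[r,u]*sgn if sgn else abs(d[r,u]);i=w.argmax()
        if 0<i<len(r)-1:
            a,b,c=w[i-1:i+2];o=.5*(a-c)/(a-2*b+c+1e-9);P.append((u,r[i]+o))
    P=np.array(P)
    l=np.polyfit(P[:,0],P[:,1],1)
    for _ in range(4):
        e=P[:,1]-np.polyval(l,P[:,0]);k=abs(e)<max(.4,1.5*np.median(abs(e)));l=np.polyfit(P[k,0],P[k,1],1)
    A=bp(u0,np.polyval(l,u0),z,f);B=bp(u1,np.polyval(l,u1),z,f);q=A-B
    print(f,n,"slope",l[0].round(4),"rms",np.std(e[k]).round(2),k.sum(),len(P),A[:2].round(4),B[:2].round(4),"yaw deg",np.degrees(np.arctan2(-q[0],q[1])).round(2))
fit("w10.npz",20,295,47,46,0,"rail outer flange")
fit("w10.npz",118,290,197.5,195,.064,"loose lid front (bottom edge)",0,2)
fit("w10.npz",235,292,201,201,.032,"bar outer",0,2)
fit("w10.npz",160,292,201,201,.032,"bar outer long",0,2)
fit("w10.npz",120,285,76,72,.06,"loose inner back",0,3)
fit("w10.npz",5,95,81,78,.06,"home inner back",0,3)
fit("w11.npz",205,505,51,50,0,"rail outer")
fit("w11.npz",200,352,79,78,.06,"home back")
fit("w11.npz",374,520,77,74,.06,"loose back")
fit("w11.npz",200,350,191,191,.055,"home inner front")
fit("w11.npz",372,510,190,190,.055,"loose inner front")
E
```

```text
w10.npz rail outer flange slope -0.0123 rms 0.2 192 275 [0.6637 0.306 ] [0.6631 0.0902] yaw deg -0.17
w10.npz loose lid front (bottom edge) slope -0.0113 rms 0.09 117 121 [0.5587 0.2143] [0.5585 0.0973] yaw deg -0.13
w10.npz bar outer slope -0.0743 rms 0.26 20 31 [0.543  0.1392] [0.5458 0.094 ] yaw deg 3.6
w10.npz bar outer long slope -0.0759 rms 0.29 21 33 [0.5391 0.1992] [0.5459 0.094 ] yaw deg 3.7
w10.npz loose inner back slope -0.0112 rms 0.05 43 46 [0.6339 0.2034] [0.6335 0.1003] yaw deg -0.21
w10.npz home inner back slope -0.0083 rms 0.06 71 71 [0.6327 0.2759] [0.6324 0.2193] yaw deg -0.36
w11.npz rail outer slope -0.006 rms 0.19 190 300 [0.6616 0.3299] [0.6608 0.0931] yaw deg -0.2
w11.npz home back slope 0.0024 rms 0.07 134 151 [0.6366 0.3221] [0.6356 0.2267] yaw deg -0.64
w11.npz loose back slope -0.0012 rms 0.07 98 119 [0.6373 0.2131] [0.6366 0.1218] yaw deg -0.45
w11.npz home inner front slope -0.0014 rms 0.08 135 138 [0.5617 0.3288] [0.561  0.2223] yaw deg -0.41
w11.npz loose inner front slope -0.0033 rms 0.11 131 138 [0.5623 0.2069] [0.5618 0.1093] yaw deg -0.3
```

```bash
python3 - <<'E'
import numpy as np,cv2
from h import *
im=np.load("w10.npz")["im"].astype(float)
b=im[:,:,2]-im[:,:,0] # bar bluish
for (u0,u1) in [(140,155),(155,170),(170,185),(185,200),(200,210),(242,252),(252,262),(262,272),(272,282),(282,292)]:
    print(u0,u1,im.mean(2)[194:207,u0:u1].mean(1).round(0).tolist(), b[194:207,u0:u1].mean(1).round(0).tolist())
E
```

```text
140 155 [91.0, 100.0, 131.0, 152.0, 137.0, 107.0, 108.0, 107.0, 108.0, 108.0, 109.0, 109.0, 110.0] [4.0, 4.0, 5.0, 8.0, 8.0, 9.0, 4.0, -6.0, -6.0, -5.0, -6.0, -6.0, -6.0]
155 170 [92.0, 104.0, 138.0, 149.0, 130.0, 113.0, 103.0, 93.0, 109.0, 109.0, 109.0, 109.0, 109.0] [3.0, 3.0, 5.0, 8.0, 8.0, 11.0, 6.0, -6.0, -6.0, -6.0, -6.0, -6.0, -6.0]
170 185 [91.0, 107.0, 143.0, 149.0, 129.0, 112.0, 106.0, 99.0, 110.0, 111.0, 110.0, 110.0, 110.0] [3.0, 4.0, 6.0, 7.0, 9.0, 12.0, 7.0, -6.0, -7.0, -6.0, -6.0, -6.0, -6.0]
185 200 [123.0, 131.0, 154.0, 148.0, 121.0, 114.0, 108.0, 96.0, 110.0, 110.0, 110.0, 111.0, 110.0] [5.0, 6.0, 6.0, 6.0, 9.0, 12.0, 8.0, -6.0, -6.0, -6.0, -6.0, -6.0, -6.0]
200 210 [124.0, 133.0, 155.0, 149.0, 123.0, 114.0, 106.0, 94.0, 111.0, 110.0, 110.0, 111.0, 111.0] [5.0, 6.0, 6.0, 6.0, 9.0, 12.0, 8.0, -5.0, -7.0, -7.0, -6.0, -6.0, -6.0]
242 252 [103.0, 129.0, 143.0, 135.0, 118.0, 115.0, 111.0, 106.0, 112.0, 111.0, 112.0, 112.0, 112.0] [4.0, 5.0, 5.0, 6.0, 11.0, 12.0, 9.0, -2.0, -6.0, -5.0, -6.0, -5.0, -7.0]
252 262 [106.0, 136.0, 141.0, 130.0, 118.0, 115.0, 114.0, 111.0, 111.0, 112.0, 112.0, 112.0, 112.0] [4.0, 5.0, 6.0, 7.0, 11.0, 12.0, 10.0, 1.0, -6.0, -6.0, -5.0, -6.0, -6.0]
262 272 [107.0, 139.0, 139.0, 123.0, 116.0, 116.0, 117.0, 118.0, 112.0, 112.0, 113.0, 112.0, 111.0] [4.0, 5.0, 6.0, 6.0, 12.0, 12.0, 11.0, 2.0, -6.0, -6.0, -5.0, -5.0, -5.0]
272 282 [108.0, 144.0, 137.0, 120.0, 117.0, 116.0, 116.0, 113.0, 112.0, 113.0, 112.0, 112.0, 112.0] [5.0, 6.0, 6.0, 5.0, 11.0, 12.0, 11.0, 3.0, -6.0, -6.0, -5.0, -6.0, -5.0]
282 292 [99.0, 121.0, 117.0, 108.0, 117.0, 119.0, 116.0, 109.0, 109.0, 112.0, 113.0, 112.0, 111.0] [4.0, 5.0, 4.0, 5.0, 12.0, 12.0, 11.0, 4.0, -6.0, -6.0, -6.0, -5.0, -6.0]
```

```bash
python3 - <<'E'
from h import *
f="w10.npz"
for a,b in [((147,200.13),(287,201.0)),((177,200.22),(277,200.94))]:
    A=bp(*a,.032,f);B=bp(*b,.032,f);q=A-B;print(A,B,np.degrees(np.arctan2(-q[0],q[1])))
C=bp(294.5,201.2,.032,f);print("corner",C)
p=bp(160+190/7,150+378/7,.034,"w11.npz");print("pin",p)
E
```

```text
[0.54711271 0.20855498 0.032     ] [0.54485584 0.09798614 0.032     ] -1.1693248848233198
[0.54670813 0.18486854 0.032     ] [0.54501541 0.10588978 0.032     ] -1.2278073558652742
corner [0.54460921 0.0920572  0.032     ]
pin [0.54607687 0.34491108 0.034     ]
```

```bash
python3 - <<'E'
from h import *
f="w10.npz"
for z in (.052,.066):print(z,bp(200+182/7,150+404/7,z,f),"inner-edge",bp(200+182/7,150+311/7,z,f)[0],"outer",bp(200+182/7,150+497/7,z,f)[0])
for z in (.041,.064):
  print("lid front top edge/outer at knob",z,bp(226,150+320/7,z,f)[0],bp(226,150+335/7,z,f)[0])
E
```

```text
0.052 [0.54582653 0.14325711 0.052     ] inner-edge 0.5557811745389977 outer 0.535620491874848
0.066 [0.54990371 0.14097658 0.066     ] inner-edge 0.5592168852766273 outer 0.5403553480041365
lid front top edge/outer at knob 0.041 0.5520808316402105 0.550407419883751
lid front top edge/outer at knob 0.064 0.5578260630386356 0.5563212696558982
```

```bash
python3 -c "
from bench import ctrl
print(ctrl.get_obs()['wrist_force']);print(ctrl.hand_in())"
```

```text
[ 0.00208472 -0.77742408 -0.78797306]
the job is handed in; nothing more can be done
None
```

I pushed the loose rack square against the rear rail and flush against its neighbour. I then swung the retaining bar shut until it stopped firmly, and handed the job in at about 28 s of the 61 s limit.

- **Racks:** in the last wrist pictures the two racks are within about 0.2° of each other, with no visible gap. The loose rack came up firmly against both the rear rail and its neighbour, at about 16 N and 26 N. Earlier, coarser readings gave up to about 0.8° between the racks; the limit is 1.7°.
- **Bar:** its bent end is visibly round the outer corner of the loose rack. It stopped firmly at two pushing points under about 20 N, and the racks stayed put.
- **Bar not quite at its stop:** most picture measurements put it about 1° short of fully shut, near 1.117 rad against the required 1.10 and the full 1.134. One rough check, assuming a taller pin, gave about 1.108. The knob appears to rest against the loose rack's front lip. I did not push it any harder.
- **Bystanders:** I saw no sign that the bottle or the jar had moved, and the arm was clear of everything at the end. I did not measure their positions.

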